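# Make room in the canister rack and stow the canister

### The job

The rectangular white canister is left out on the worktop because there is no room for it in the wooden rack beside the square caddy. Lift the rack's stop by its knob out of the middle notch, move it two notches away from the caddy and let it drop fully into that notch, then stand the canister upright on the rack's floor between the caddy and the stop, without dropping it. Leave the caddy, the round jar, the mug and the spoon where they are.

Things in the scene. Friction and masses are not known exactly. Their poses are not given: they have to be found in the camera images.
- rack: Low wooden rack, fixed: 232 mm long (its y), 84 mm deep (its x). Origin: centre of its underside on the worktop, z up. Floor 8 mm above the worktop; low walls (top at 26 mm) along both long sides, inner faces at x = -34 and +34 mm; end walls (top at 50 mm), inner faces at y = -108 and +108 mm. A square caddy stands at one end and a round jar at the other, in either order; the stop is between them.
- rack_strip (a point): Foot of the middle notch of the steel strip of upright pointed teeth on the rack's far (+x) side: rack x = 48, y = 0, z = 40 mm; tooth tips at z = 61 mm. Axes as the rack's. Five notches, 22 mm apart, two on each side of the middle one. The free gap between caddy and stop plate is about 42 mm at the middle notch, 64 mm one notch and 86 mm two notches away from the caddy.
- carriage (a joint): Position of the stop along the rack, in m, growing towards the rack's +y: -0.044, -0.022, 0, 0.022, 0.044 in the five notches (1.5 mm play). It equals the rack y of the middle of the stop plate and knob. Starts in the middle notch. Slides almost freely when lifted.
- stop (a joint): Height of the stop above its seated position, in m, vertical: 0 fully down in a notch, 0.040 fully up. Raise it more than 0.021 for its pin to clear the teeth. Only its own weight (about 0.25 kg) holds it down; it falls back when let go, and slides off a tooth tip into the notch beside it.
- stop_knob (a point): Centre of the stop's knob, a dark wood block 30 mm along the rack's x, 14 mm along its y (3 mm proud of the plate each side), 40 mm high; centre 114 mm above the worktop when down. Axes as the rack's; its two x faces are free to grip. Below it a steel plate, 64 mm along x, 8 mm along y, top edge at 85 mm. Behind it at rack x = 76 mm a fixed-height guide post, top at 120 mm.
- canister_mid (a point): Centre (half-way up) of the loose rectangular white ceramic canister with a flat wood lid (top 12 mm, 2 mm narrower each side): 58 mm along its x, 70 mm along its y, 120 mm high, about 0.35 kg. Stands on the worktop to the robot's left or right. In the rack its 70 mm side lies along the rack and its centre is 68 mm above the worktop.
- caddy_mid (a point): Centre (half-way up) of the square white caddy with a wood lid that stands loose in the rack near one end (rack y about -76 or +76 mm), 60 x 60 x 80 mm.
- tin_mid (a point): Centre (half-way up) of the slim round white jar with a wood lid that stands loose near the other end of the rack, diameter 44 mm, 76 mm high.
- mug_mid (a point): Centre of a loose blue mug, diameter 80 mm, 92 mm high; leave alone.
- spoon_mid (a point): Middle of a loose wooden spoon lying in front of the rack, 220 mm long; leave alone.
Mind the look-alikes: they are no part of the job. Leave any turquoise or yellow look-alike of the part that bears caddy_mid alone.

How it is judged:
On the way, in this order (a step that is already met when the one before it is completed fails the run):
1. the stop is lifted out of its notch, clear of the teeth (value of joint stop above 0.021 m), for 0.05 s.
2. the stop sits fully down in the second notch from the middle, away from the caddy (value of joint stop below 0.004 m and ((y of caddy_mid in the frame of rack below 0 m and value of joint carriage between 0.039 and 0.049 m) or (y of caddy_mid in the frame of rack above 0 m and value of joint carriage between -0.049 and -0.039 m))), for 0.2 s.
At the end, for the whole second after the job is handed in: Stop down (4 mm) in the end notch away from the caddy; canister upright (0.06 rad), at rest on the rack floor (5 mm), between caddy and stop, within 18 mm of the rack's middle along it, 12 mm across; caddy and round jar upright within 25 mm of where they were, other things within 40 mm (all of step 2 and x of canister_mid in the frame of rack between -0.012 and 0.012 m and y of canister_mid in the frame of rack between -0.018 and 0.018 m and z of canister_mid in the frame of rack between 0.063 and 0.073 m and angle between canister_mid's own z axis and vertical below 0.06 rad and linear speed of canister below 0.02 m/s and distance of each of caddy_mid, tin_mid from where it was at the start of the episode below 0.025 m and angle between each of caddy_mid, tin_mid's own z axis and vertical below 0.1 rad and distance of each of mug_mid, spoon_mid from where it was at the start of the episode below 0.04 m); the robot touches nothing.
It fails at once if the canister is dropped or knocked (faster than 0.5 m/s with no finger on it) (contact force between the fingers and canister below 0.1 N and linear speed of canister above 0.5 m/s).
It fails at once if a canister in the rack is knocked over (angle between any of caddy_mid, tin_mid's own z axis and vertical above 0.4 rad).
It fails at once if something else on the worktop is pushed about (over 60 mm) (distance of any of mug_mid, spoon_mid from where it was at the start of the episode above 0.06 m).
It also fails if it takes over 54 s, if anything falls off the work surface, if the arm or the gripper's body presses on something with over 40 N, if the wrist force passes 120 N, or if a joint passes its speed limit or range.

### The arm

A 6-joint arm with a two-finger parallel gripper is mounted at the origin on the work surface. World frame = base frame: x ahead of the robot, y to its left, z up, the work surface at z = 0. Lengths are in m, angles in rad, forces in N, time in s.
With the tool pointing down it reaches from about 0.425 to 0.95 m from the base axis. Payload 3.5 kg.
Tool frame: the origin (TCP) lies on the centre line of the jaws, within the pads' length; the fingertips stand 14 mm ahead of it and the grasp point (between the pads) lies 5 mm behind it (ctrl.finger_overhang is the distance from the TCP to the fingertips, in m); z points along the fingers, y is the line along which they close (so a half turn about z gives the same grasp; the last joint's range is limited). The gripper opens to 85 mm and grips with 20 to 120 N. Pads are 22 mm wide; open, the fingers measure 114 mm over their backs; the gripper's body (76 mm by 85 mm) begins 54 mm behind the grasp point. The pads swing forward as they close: fully open they stand 13 mm farther back than shut.
Start: joints at [-1.337, 0.286, 1.577, -0, 1.279, -0.15], TCP at [0.253, -0.626, 0.245] pointing down, gripper open.
Joint ranges: [-2.77, 2.77], [-0.9, 2.22], [0.21, 2.48], [-1.53, 4.67], [0.24, 2.81], [-2.84, 2.84]. Speed limits (rad/s): [2.79, 2.79, 3.14, 3.14, 3.14, 3.14].

### API

Orientations are given as a unit quaternion [x, y, z, w].
In Python, from plant import ctrl gives the robot as it stands.
- The arm moves only by the tool send_rows, never from a script. Its argument "moves" is text: rows parted by semicolons, each of 7 numbers parted by spaces: the turn, a rotation vector about the tool's x, y, z in units of 360 degrees (1.0 is 360 degrees), then the shift along the tool's x, y, z in units of 20 cm (1.0 is 20 cm), then the gripper's target within -1 to 1 (fully open at 1, half-way at 0, shut at -1). A call has 1 to 12 rows; each row is the pose to reach, as a shift and turn from the pose commanded when the call began, along the tool's axes at that moment, turning the shorter way round; what a row does not reach only later rows make up. A row lasts 1/8 s, in which the tool goes at most 62.5 mm and 10.7 degrees, less where a joint would pass 70% of its speed; a pose out of reach is approached as far as the arm can. A call with a number of a shift or a turn outside -1 to 1 is refused whole. A call with a gripper value outside its range is refused whole. The fingers move at their own pace and stop on an object; "newtons" is the grip in N (left out, the last holds). Time passes only in rows, so rows that repeat a pose let the fingers close. It gives the time, the measured TCP pose, the force, the opening and the grip force at its end, in the units of the state.
- ctrl.get_state(): the state, without advancing time (a new reading comes with each control period).
- ctrl.read_camera(name): name is "scene" or "top" or "wrist"; returns a dict with "image" (384x512x3 uint8, red, green, blue), "fovy" (degrees; the focal length in pixels is half the picture's height over the tangent of half this angle, whatever the lens; pixels are square), "cx", "cy" (the principal point, pixels), "distortion" ([k1, k2, p1, p2, k3] as OpenCV has them; the pictures are not rectified), "extrinsics" (4x4, takes a point from camera to world coordinates). Camera axes: x right, y up, looking along -z (the intrinsics and any distortion apply to the point x, -y, -z); pixel columns grow to the right and rows downward; lengths in m; the calibration is good to about 2 mm. A picture is of the moment at which its call begins. There is no depth.
- ctrl.sign_off(): hands the job in; it is judged then, once.
The state is a dict: "time": time; "qpos": joint angles; "dq": joint speeds; "joint_efforts": joint torques, N m; "eef_pos": TCP position; "tcp_rot": TCP orientation; "contact_force": force on the tool from outside, world axes, zero at the start; "wrist_torque": the same for the moment, N m; "opening": opening from 0.0 (shut) to 1.0 (fully open); "finger_force": force on a finger pad.
Only numpy, scipy, OpenCV 4.12 (cv2) and the standard library are available. Lean on these libraries where they do the work, as an engineer would, in place of code of your own. Each camera call takes 0.05 s, during which the arm holds its last target. There are 200 camera calls.

## Working session

There is one attempt and no reset: what is moved stays moved. The work goes in short steps, Python scripts to look and compute and a tool call to move; the robot and the scene stay as the last step left them, time stands still between calls to the robot, and variables do not carry over. Pictures are saved under pics/ and viewed, at most 13 in all, crops included, and the job is handed in when it is done.

Besides the shell and the picture viewer there is one more tool, called after ">>>" as name(argument=value, ...) on one line, values as JSON. send_rows: Moves the arm, as the interface text tells. Its arguments: {"type":"object","properties":{"moves":{"type":"string"},"newtons":{"type":"number"}},"required":["moves"]}

```bash
mkdir -p pics
cat > h.py <<'E'
import numpy as np, cv2, pickle
from plant import ctrl
def shot(n,f):
    d=ctrl.read_camera(n); cv2.imwrite('pics/%s.png'%f,d['image'][:,:,::-1]); pickle.dump(d,open('pics/%s.pkl'%f,'wb')); return d
def load(f): return pickle.load(open('pics/%s.pkl'%f,'rb'))
def K(d):
    f=192/np.tan(np.radians(d['fovy'])/2); return np.array([[f,0,d['cx']],[0,f,d['cy']],[0,0,1.]])
def ray(d,uv):
    p=cv2.undistortPoints(np.array([[uv]],float),K(d),np.array(d['distortion'],float))[0,0]
    E=np.array(d['extrinsics']); return E[:3,3],E[:3,:3]@np.array([p[0],-p[1],-1.])
def at_z(d,uv,z):
    o,v=ray(d,uv); return o+v*(z-o[2])/v[2]
def proj(d,P):
    E=np.array(d['extrinsics']); q=(np.atleast_2d(P)-E[:3,3])@E[:3,:3]*[1,-1,-1]
    return cv2.projectPoints(q,np.zeros(3),np.zeros(3),K(d),np.array(d['distortion'],float))[0][:,0]
E
python3 - <<'E'
from h import *
np.set_printoptions(precision=4,suppress=True)
for n in('scene','top'):
    d=shot(n,n+'0'); print(n,d['fovy'],d['distortion']);print(np.array(d['extrinsics']))
print(ctrl.get_state())
E
```

```text
scene 44.00157288412872 [-0.1018  0.      0.      0.      0.    ]
[[-0.1207 -0.6305  0.7668  1.4151]
 [ 0.9925 -0.06    0.1069  0.1067]
 [-0.0214  0.7739  0.6329  0.7934]
 [ 0.      0.      0.      1.    ]]
top 52.20017462441019 [-0.08  0.    0.    0.    0.  ]
[[ 0.0275  0.9813 -0.1903  0.3642]
 [-0.9996  0.0277 -0.0014 -0.003 ]
 [ 0.0039  0.1902  0.9817  1.0724]
 [ 0.      0.      0.      1.    ]]
{'time': 0.1, 'qpos': array([-1.337 ,  0.2871,  1.5781, -0.    ,  1.2786, -0.15  ]), 'dq': array([-0.    , -0.002 , -0.0023,  0.0016,  0.0008,  0.0005]), 'joint_efforts': array([  0.0006, -40.7294, -29.3698,  -0.0002,   0.0034,   0.    ]), 'eef_pos': array([ 0.2526, -0.6253,  0.244 ]), 'tcp_rot': array([ 0.9816,  0.1907, -0.    , -0.0011]), 'contact_force': array([-0.0343, -0.1707, -0.5544]), 'wrist_torque': array([0.0042, 0.0109, 0.0262]), 'finger_force': 0.0, 'opening': 1.0011099248573145}
```

View pics/scene0.png

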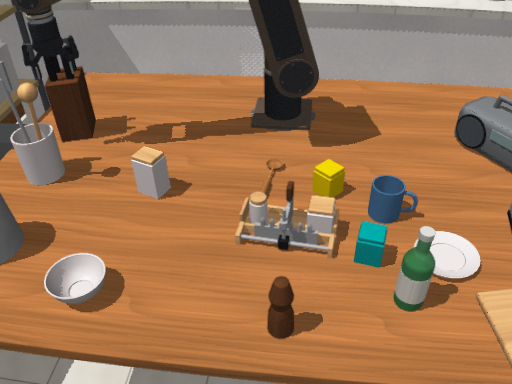

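View pics/top0.png

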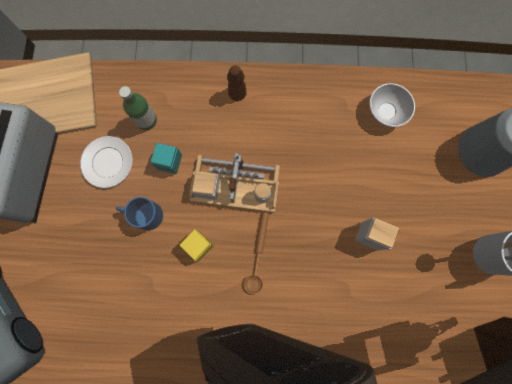

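The top view shows the rack around (235,185), with the caddy at +y (205,185) and the jar at -y (262,192). The canister is at (378,234), and the turquoise and yellow blocks are look-alikes. I'll zoom in to measure.

Run:
```python
from h import *
a=cv2.imread('pics/top0.png')
A=cv2.resize(a[145:220,180:290],None,fx=7,fy=7,interpolation=cv2.INTER_CUBIC)
cv2.imwrite('pics/c1.png',A)
B=cv2.resize(a[208:258,345:410],None,fx=6,fy=6,interpolation=cv2.INTER_CUBIC)
s=cv2.imread('pics/scene0.png')
C=cv2.resize(s[140:205,125:180],None,fx=6,fy=6,interpolation=cv2.INTER_CUBIC)
o=np.zeros((400,760,3),np.uint8); o[:300,:390]=B; o[:390,400:730]=C
cv2.imwrite('pics/c2.png',o)
```

```text
(no output)
```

View pics/c1.png

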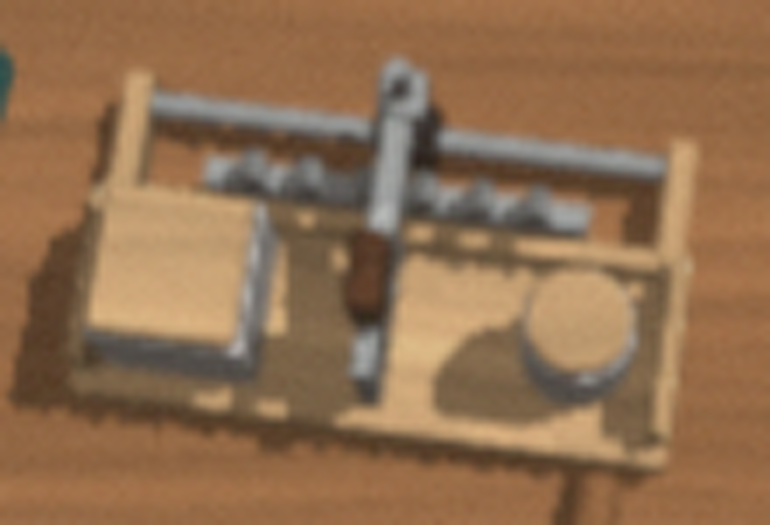

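View pics/c2.png

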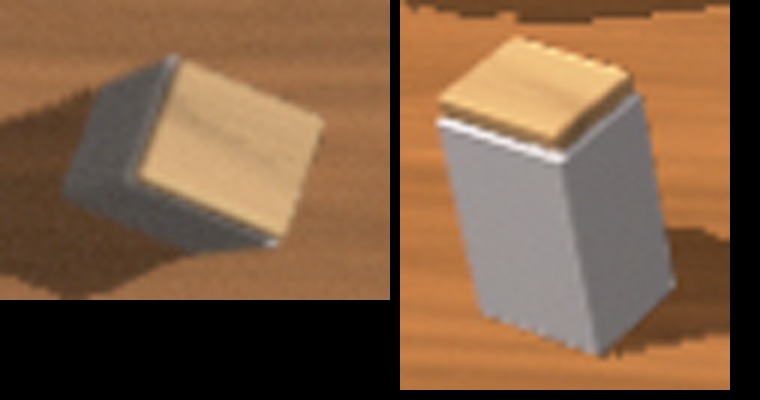

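Canister lid corners read clearly in both crops. Next I'll fit the canister and a rough rack pose.

```bash
cat >> h.py <<'E'
from scipy.optimize import least_squares
def T(p,P):
    c,s=np.cos(p[2]),np.sin(p[2]); P=np.atleast_2d(P)
    return np.c_[p[0]+c*P[:,0]-s*P[:,1],p[1]+s*P[:,0]+c*P[:,1],P[:,2]]
def fit(obs,x0):  # obs: list of (cam, model pts, pixels)
    r=lambda p:np.concatenate([(proj(d,T(p,M))-np.array(u)).ravel() for d,M,u in obs])
    s=least_squares(r,x0,loss='soft_l1'); return s.x,r(s.x).reshape(-1,2)
def crop(U,k,x0,y0): return (np.array(U,float)+.5)/k-.5+[x0,y0]
E
python3 - <<'E'
from h import *
np.set_printoptions(precision=4,suppress=True)
t,s=load('top0'),load('scene0')
ut=crop([(180,60),(323,122),(280,238),(140,180)],6,345,208)
us=crop([(118,37),(232,76),(156,143),(40,103)],6,125,140)
wt=np.array([at_z(t,u,.12) for u in ut]); ws=np.array([at_z(s,u,.12) for u in us])
for w in(wt,ws): print(w.mean(0)[:2],[np.linalg.norm(w[i]-w[i-1]).round(4) for i in range(4)],[(np.degrees(np.arctan2(*(w[i]-w[i-1])[1::-1]))).round(1) for i in range(4)])
u=crop([(369,255),(403,82),(662,467),(72,405),(580,318),(125,72),(690,145)],7,180,145)
M=np.array([(0,0,.134),(.076,0,.12),(-.042,-.116,0),(-.042,.116,0)])
p,r=fit([(t,M,u[:4])],[.6,0,0]); print(p,r.round(1).tolist())
print('tin',at_z(t,u[4],.084));
E
```

```text
[ 0.4443 -0.3128] [np.float64(0.0525), np.float64(0.0637), np.float64(0.0514), np.float64(0.0614)] [np.float64(-19.7), np.float64(-112.3), np.float64(157.8), np.float64(68.7)]
[ 0.4501 -0.3113] [np.float64(0.0559), np.float64(0.0649), np.float64(0.0547), np.float64(0.0641)] [np.float64(161.3), np.float64(66.4), np.float64(-19.4), np.float64(-112.6)]
[ 0.5562  0.0604 -0.091 ] [[-0.4, 1.3], [-1.0, -2.2], [0.4, 0.6], [1.5, -0.5]]
tin [ 0.5486 -0.0154  0.084 ]
```

Canister: about (0.447,-0.312), x axis at -21.5°. Rack: about (0.556,0.060), yaw about -5°. Now I'll move the wrist camera above the rack.

>>> send_rows(moves="0 0 0 0.44 -0.44 -0.15 1;0 0 0 0.87 -0.88 -0.3 1;0 0 0 0.87 -0.88 -0.3 1;0 0 0 0.87 -0.88 -0.3 1;0 0 0 0.87 -0.88 -0.3 1")

```text
time: 0.72
eef_pos: [0.3497, -0.3948, 0.3067]
tcp_rot: [0.981, 0.193, 0.001, 0.001]
contact_force: [-1.1, -0.3, -1.2]
opening: 0.999
finger_force: 0.0
```

>>> send_rows(moves="0 0 0 0.87 -0.88 0 1;0 0 0 0.87 -0.88 0 1;0 0 0 0.87 -0.88 0 1;0 0 0 0.87 -0.88 0 1;0 0 0 0.87 -0.88 0 1")

```text
time: 1.35
eef_pos: [0.4444, -0.1666, 0.3047]
tcp_rot: [0.981, 0.194, -0.0, -0.0]
contact_force: [0.1, -0.7, -0.3]
opening: 1.002
finger_force: 0.0
```

>>> send_rows(moves="0 0 -0.175 0.87 -0.88 0 1;0 0 -0.175 0.87 -0.88 0 1;0 0 -0.175 0.87 -0.88 0 1;0 0 -0.175 0.87 -0.88 0 1;0 0 -0.175 0.87 -0.88 0 1;0 0 -0.175 0.87 -0.88 0 1;0 0 -0.175 0.87 -0.88 0 1")

```text
time: 2.22
eef_pos: [0.5394, 0.0577, 0.3045]
tcp_rot: [0.739, 0.674, -0.001, -0.0]
contact_force: [-0.3, -0.8, -1.3]
opening: 1.001
finger_force: 0.0
```

Run:
```python
from h import *
np.set_printoptions(precision=4,suppress=True)
d=shot('wrist','w1'); print(d['fovy'],np.array(d['extrinsics']))
cv2.imwrite('pics/w1b.png',cv2.resize(d['image'][:,:,::-1],(800,600),interpolation=cv2.INTER_CUBIC))
s=ctrl.get_state(); print(s['eef_pos'],s['tcp_rot'],s['time'],s['qpos'])
```

```text
60.65017683416934 [[ 0.996   0.0847  0.028   0.5453]
 [-0.0893  0.945   0.3147  0.1389]
 [ 0.0002 -0.3159  0.9488  0.433 ]
 [ 0.      0.      0.      1.    ]]
[0.5393 0.0578 0.3046] [ 0.7389  0.6739 -0.0005 -0.0002] 2.275 [-0.0802 -0.0486  1.8355 -0.0005  1.3558  0.0118]
```

View pics/w1b.png

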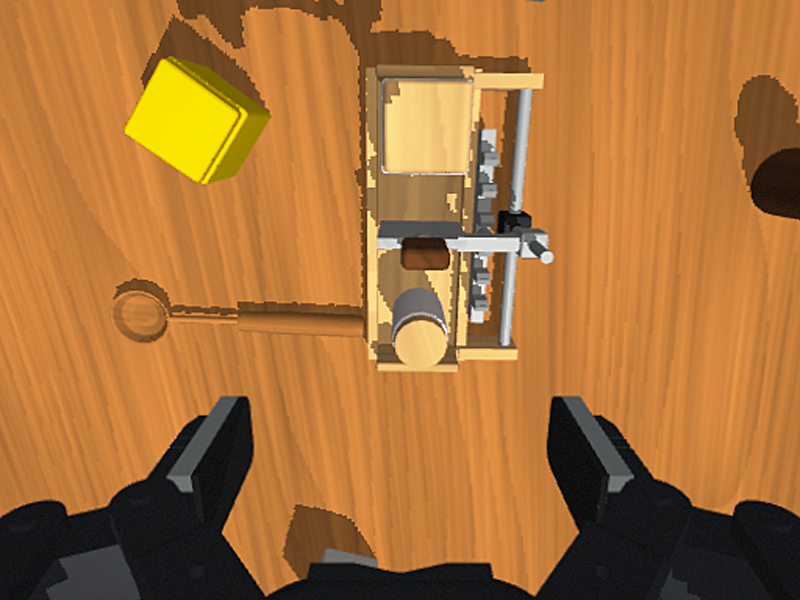

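The wrist view shows the knob top at about (425,258), the caddy at (427,125) and the jar lid at (420,342). The spoon end reaches the rack at about (365,322). I'll fit the rack and check with an overlay.

Run:
```python
from h import *
np.set_printoptions(precision=4,suppress=True)
d=load('w1'); k=1.5625
M=np.array([(-.015,-.007,.134),(.015,-.007,.134),(.015,.007,.134),(-.015,.007,.134),(-.042,.116,.05),(-.042,-.116,.05)])
u=crop([(401,270),(449,270),(449,247),(401,247),(367,67),(379,371)],k,0,0)
p,r=fit([(d,M,u)],[.556,.06,-.08]); print(p,np.degrees(p[2]),r.round(1).tolist())
img=cv2.resize(d['image'][:,:,::-1],None,fx=4,fy=4,interpolation=cv2.INTER_CUBIC)
def poly(P,c):
    q=((proj(d,T(p,P))+.5)*4-.5).round().astype(int); cv2.polylines(img,[q],True,c,1)
R=lambda x0,x1,y0,y1,z:np.array([(x0,y0,z),(x1,y0,z),(x1,y1,z),(x0,y1,z)])/1000
poly(R(-15,15,-7,7,134),(0,255,0)); poly(R(-42,42,108,116,50),(255,0,0)); poly(R(-42,42,-116,-108,50),(255,0,0))
poly(R(-34,34,-108,108,26),(0,0,255)); poly(R(-32,32,-4,4,85),(0,255,255)); poly(R(-42,42,-116,116,0),(255,0,255))
cv2.imwrite('pics/o1.png',img[130:990,880:1460][:600*2:1][:, :][:860])
o=img[130:990,880:1460]; cv2.imwrite('pics/o1.png',cv2.resize(o,None,fx=.69,fy=.69,interpolation=cv2.INTER_AREA))
for n,uv,z in(('caddy',[(382,80),(473,80),(466,174),(382,173)],.088),('tin',[(420,341)],.084)):
    w=np.mean([at_z(d,q,z) for q in crop(uv,k,0,0)],0); c,s=np.cos(p[2]),np.sin(p[2]); e=w[:2]-p[:2]; print(n,w,c*e[0]+s*e[1],-s*e[0]+c*e[1])
```

```text
[ 0.5543  0.0629 -0.0733] -4.200733385578507 [[0.1, 0.4], [1.2, -0.1], [1.5, 0.0], [-0.1, 0.6], [-5.6, -2.4], [-5.6, 0.4]]
caddy [0.5617 0.1365 0.088 ] 0.0019600083680195958 0.07392328847792078
tin [ 0.5469 -0.0114  0.084 ] -0.0020006821939334268 -0.07471820723700642
```

View pics/o1.png

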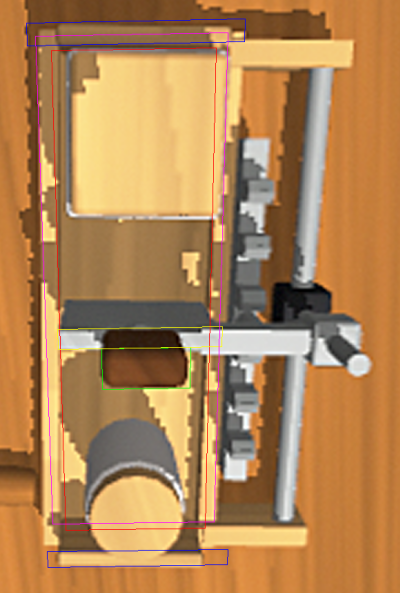

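```bash
cat >> h.py <<'E'
from scipy.spatial.transform import Rotation as Ro
def go(xyz,yaw=None):
    "shift (20cm units) and turn to a world goal, tool y at yaw deg"
    s=ctrl.get_state(); R=Ro.from_quat(s['tcp_rot']).as_matrix()
    sh=R.T@(np.array(xyz)-s['eef_pos'])/.2; y=np.degrees(np.arctan2(R[1,1],R[0,1]))
    print('t',round(s['time'],2),'shift',sh.round(3),'tool y',y.round(2),'turn z',None if yaw is None else round(-((yaw-y+90)%180-90)/360,4))
E
python3 - <<'E'
from h import *
np.set_printoptions(precision=4,suppress=True)
d=load('w1')
M=np.array([(-.015,-.007,.134),(.015,-.007,.134),(.015,.007,.134),(-.015,.007,.134),(-.034,.116,.05),(-.034,-.116,.05),(.034,-.116,.05)])
u=crop([(401,270),(449,270),(449,247),(401,247),(367,67),(379,371),(457,371)],1.5625,0,0)
p,r=fit([(d,M,u)],[.556,.06,-.08]); print(p,np.degrees(p[2]),r.round(1).tolist())
go([*p[:2],.115],np.degrees(p[2]))
E
```

```text
[ 0.5533  0.063  -0.072 ] -4.12686895338611 [[-1.0, 0.5], [0.1, -0.1], [0.3, 0.1], [-1.3, 0.7], [0.8, -2.4], [-0.1, 0.3], [2.7, -0.5]]
t 2.27 shift [0.033 0.068 0.948] tool y -5.27 turn z -0.0032
```

>>> send_rows(moves="0 0 -0.003 0.033 0.068 0.3 0.3;0 0 -0.003 0.033 0.068 0.5 0.3;0 0 -0.003 0.033 0.068 0.7 0.3;0 0 -0.003 0.033 0.068 0.85 0.3;0 0 -0.003 0.033 0.068 0.95 0.3;0 0 -0.003 0.033 0.068 0.95 0.3", newtons=25)

```text
time: 3.02
eef_pos: [0.5518, 0.0637, 0.1132]
tcp_rot: [0.732, 0.681, -0.002, -0.002]
contact_force: [-0.3, 0.2, 0.7]
opening: 0.649
finger_force: 0.0
```

>>> send_rows(moves="0 0 0 0 0 0 -1;0 0 0 0 0 0 -1;0 0 0 0 0 0 -1;0 0 0 0 0 0 -1;0 0 0 0 0 0 -1;0 0 0 0 0 0 -1", newtons=30)

```text
time: 3.78
eef_pos: [0.5552, 0.0643, 0.117]
tcp_rot: [0.731, 0.682, 0.002, 0.002]
contact_force: [5.6, 0.2, -0.2]
opening: 0.343
finger_force: 34.1
```

>>> send_rows(moves="0 0 0 0 0.01 -0.08 -1;0 0 0 0 0.01 -0.16 -1;0 0 0 0 0.01 -0.16 -1;0 0 0 0 0.01 -0.16 -1")

```text
time: 4.28
eef_pos: [0.5554, 0.0644, 0.1472]
tcp_rot: [0.731, 0.682, 0.001, 0.0]
contact_force: [3.2, -0.1, -4.1]
opening: 0.349
finger_force: 33.8
```

Run:
```python
from h import *
for n in('wrist','scene'): d=shot(n,n+'2')
a=cv2.imread('pics/wrist2.png');b=cv2.imread('pics/scene2.png')[170:270,220:350]
cv2.imwrite('pics/v2.png',np.hstack([a[:, :][:384,100:480],cv2.resize(b,(416,320),interpolation=cv2.INTER_CUBIC)[:, :] if 0 else cv2.copyMakeBorder(cv2.resize(b,(416,320),interpolation=cv2.INTER_CUBIC),0,64,0,0,cv2.BORDER_CONSTANT)]))
```

```text
(no output)
```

View pics/v2.png

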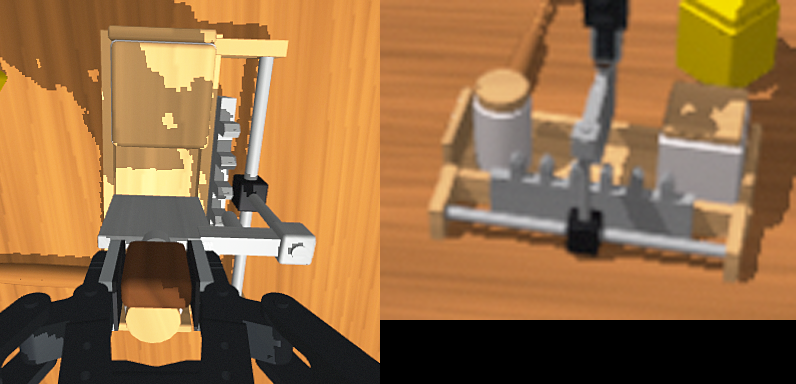

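The stop is lifted 30 mm with its pin clear of the teeth. Now I'll slide it 44 mm away from the caddy and lower it.

>>> send_rows(moves="0 0 0 -0.06 0 0 -1;0 0 0 -0.12 0 0 -1;0 0 0 -0.18 0 0 -1;0 0 0 -0.22 0 0 -1;0 0 0 -0.22 0 0 -1;0 0 0 -0.22 0 0 -1")

```text
time: 5.12
eef_pos: [0.5512, 0.0208, 0.1467]
tcp_rot: [0.731, 0.682, -0.001, -0.001]
contact_force: [-3.9, 0.2, -3.7]
opening: 0.346
finger_force: 33.8
```

>>> send_rows(moves="0 0 0 0 0 0.05 -1;0 0 0 0 0 0.1 -1;0 0 0 0 0 0.13 -1;0 0 0 0 0 0.14 -1;0 0 0 0 0 0.14 -1")

```text
time: 5.75
eef_pos: [0.5512, 0.0208, 0.1186]
tcp_rot: [0.731, 0.683, -0.001, -0.001]
contact_force: [-6.2, 0.5, -2.9]
opening: 0.345
finger_force: 33.9
```

>>> send_rows(moves="0 0 0 0 0 0.01 -1;0 0 0 0 0 0.01 0.1;0 0 0 0 0 0.01 0.3;0 0 0 0 0 0.01 0.3;0 0 0 0 0 -0.2 0.3;0 0 0 0 0 -0.5 0.6;0 0 0 0 0 -0.8 1;0 0 0 0 0 -0.8 1")

```text
time: 6.75
eef_pos: [0.5557, 0.0201, 0.2875]
tcp_rot: [0.731, 0.683, 0.005, 0.006]
contact_force: [-0.4, -0.4, 1.6]
opening: 0.997
finger_force: 0.0
```

Run:
```python
from h import *
shot('top','top3'); d=shot('wrist','w3'); go([.447,-.312,.30],-21.5)
a=cv2.resize(cv2.imread('pics/w3.png'),(800,600),interpolation=cv2.INTER_CUBIC)
cv2.imwrite('pics/w3b.png',a)
```

```text
t 6.85 shift [-1.694 -0.414 -0.098] tool y -3.92 turn z 0.0488
```

View pics/w3b.png

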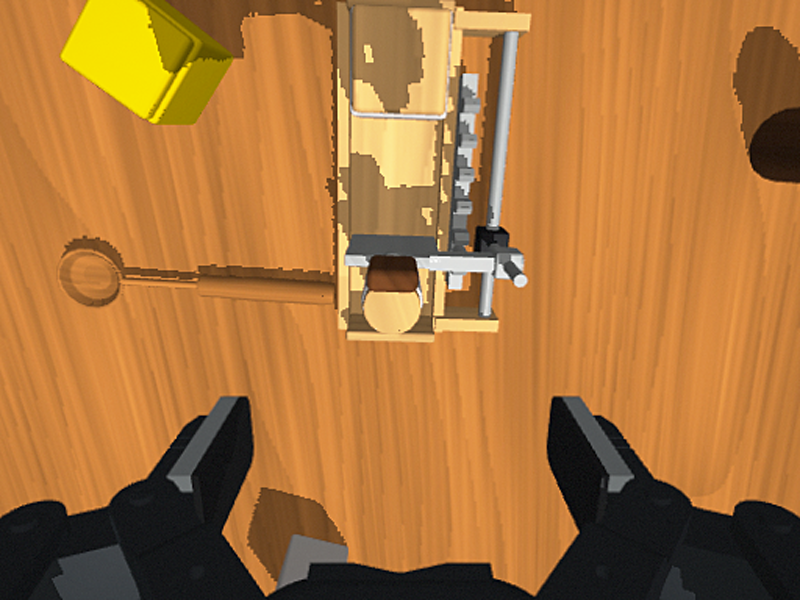

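Run:
```python
from h import *
np.set_printoptions(precision=4,suppress=True)
d,e=load('w1'),load('w3')
kn=np.array([(-.015,-.007,.134),(.015,-.007,.134)]); w=np.array([(-.034,-.116,.05),(.034,-.116,.05)])
a=crop([(401,270),(449,270),(379,371),(457,371),(367,67)],1.5625,0,0)
b=crop([(368,291),(418,292),(347,341),(434,341)],1.5625,0,0)
obs=[(d,np.r_[kn,w,[(-.034,.116,.05)]],a),(e,np.r_[kn-[0,.044,0],w],b)]
p,r=fit(obs,[.555,.063,-.08]); print(p,np.degrees(p[2]),r.round(1).tolist())
for q in b[:2]: print(at_z(e,q,.134),at_z(e,q,.140))
print(T(p,(0,-.051,.134)),T(p,(0,-.029,.134)))
```

```text
[ 0.553   0.0631 -0.076 ] -4.357028402341197 [[-1.4, 0.3], [-0.3, -0.1], [-0.7, 0.2], [2.1, -0.5], [1.0, -2.6], [-1.6, 1.4], [0.2, 0.9], [0.3, -0.5], [1.6, -0.2]]
[0.5356 0.0146 0.134 ] [0.5361 0.0165 0.14  ]
[0.564 0.012 0.134] [0.5638 0.0139 0.14  ]
[[0.5491 0.0123 0.134 ]] [[0.5508 0.0342 0.134 ]]
```

>>> send_rows(moves="0 0 0.049 -0.85 -0.2 -0.1 1;0 0 0.049 -0.85 -0.2 -0.1 1;0 0 0.049 -0.85 -0.2 -0.1 1;0 0 0.049 -0.85 -0.2 -0.1 1;0 0 0.049 -0.85 -0.2 -0.1 1")

```text
time: 7.48
eef_pos: [0.5002, -0.1459, 0.2975]
tcp_rot: [0.827, 0.562, -0.001, -0.002]
contact_force: [-1.1, 0.6, -0.5]
opening: 1.001
finger_force: 0.0
```

Run:
```python
from h import *
go([.447,-.312,.30],-21.5)
```

```text
t 7.47 shift [-0.87   0.059 -0.014] tool y -21.59 turn z -0.0003
```

>>> send_rows(moves="0 0 0 -0.3 0.02 0 1;0 0 0 -0.6 0.04 0 1;0 0 0 -0.87 0.06 0 1;0 0 0 -0.87 0.06 0 1;0 0 0 -0.87 0.06 0 1")

```text
time: 8.1
eef_pos: [0.4484, -0.3111, 0.2983]
tcp_rot: [0.827, 0.563, 0.0, -0.001]
contact_force: [0.3, -0.8, 0.0]
opening: 0.999
finger_force: 0.0
```

Run:
```python
from h import *
d=shot('wrist','w4')
cv2.imwrite('pics/w4b.png',cv2.resize(d['image'][:,:,::-1],(800,600),interpolation=cv2.INTER_CUBIC))
go([.447,-.312,.08],-21.5)
```

```text
t 8.15 shift [-0.01  -0.004  1.093] tool y -21.44 turn z 0.0002
```

View pics/w4b.png

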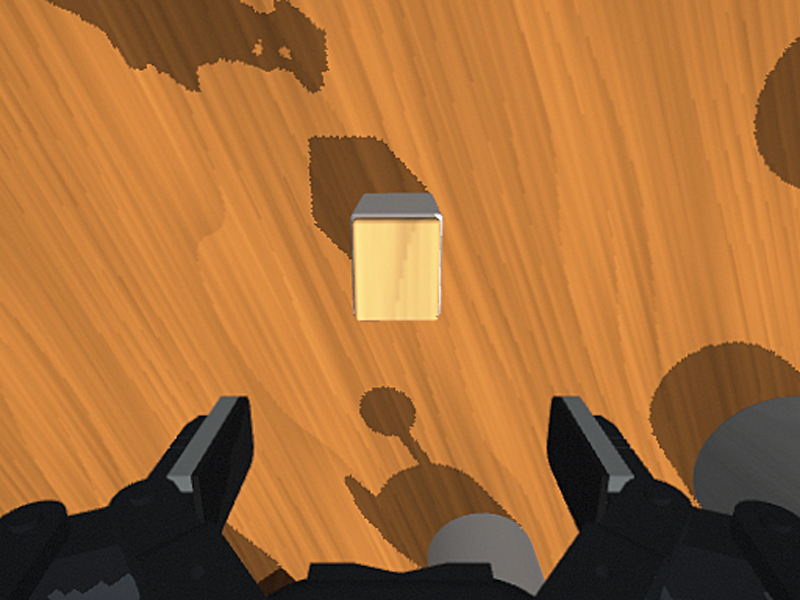

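The wrist view shows the lid squarely aligned with corners near (353,219), (441,219), (438,320) and (356,320). I'll compute its centre.

Run:
```python
from h import *
np.set_printoptions(precision=4,suppress=True)
d=load('w4'); w=np.array([at_z(d,q,.12) for q in crop([(353,219),(440,219),(439,320),(356,320)],1.5625,0,0)])
print(w.mean(0),[np.linalg.norm(w[i]-w[i-1]).round(4) for i in range(4)],np.degrees(np.arctan2(*((w[1]-w[0])+(w[2]-w[3]))[1::-1])),np.degrees(np.arctan2(*((w[0]-w[3])+(w[1]-w[2]))[1::-1]))-90)
go([*w.mean(0)[:2],.08])
```

```text
[ 0.4443 -0.3129  0.12  ] [np.float64(0.0647), np.float64(0.0521), np.float64(0.0647), np.float64(0.0531)] -21.398138812895173 -20.951969357866602
t 8.15 shift [-0.019 -0.015  1.093] tool y -21.44 turn z None
```

>>> send_rows(moves="0 0 0 -0.018 -0.015 0.25 1;0 0 0 -0.018 -0.015 0.5 1;0 0 0 -0.018 -0.015 0.7 1;0 0 0 -0.018 -0.015 0.85 1;0 0 0 -0.018 -0.015 0.98 1;0 0 0 -0.018 -0.015 0.98 1")

```text
time: 8.9
eef_pos: [0.4432, -0.3117, 0.101]
tcp_rot: [0.826, 0.563, -0.0, -0.003]
contact_force: [0.3, -0.1, 0.6]
opening: 0.998
finger_force: 0.0
```

>>> send_rows(moves="0 0 0 0 0 0.08 1;0 0 0 0 0 0.11 1;0 0 0 0 0 0.11 0.6;0 0 0 0 0 0.11 0.4;0 0 0 0 0 0.11 0.2;0 0 0 0 0 0.11 0;0 0 0 0 0 0.11 -0.2;0 0 0 0 0 0.11 -0.2", newtons=35)

```text
time: 9.9
eef_pos: [0.4441, -0.3154, 0.0821]
tcp_rot: [0.827, 0.562, 0.0, 0.001]
contact_force: [0.6, -1.1, 3.8]
opening: 0.675
finger_force: 40.1
```

Gripped (57 mm). Lifting now.

>>> send_rows(moves="0 0 0 0 0 -0.03 -0.2;0 0 0 0 0 -0.12 -0.2;0 0 0 0 0 -0.3 -0.2;0 0 0 0 0 -0.5 -0.2;0 0 0 0 0 -0.7 -0.2;0 0 0 0 0 -0.85 -0.2;0 0 0 0 0 -0.92 -0.2;0 0 0 0 0 -0.92 -0.2", newtons=45)

```text
time: 10.9
eef_pos: [0.4438, -0.3148, 0.2661]
tcp_rot: [0.827, 0.562, 0.0, 0.001]
contact_force: [0.3, 0.1, -3.3]
opening: 0.67
finger_force: 48.8
```

Run:
```python
from h import *
go([.5535,.0632,.265],-4.5); go([.499,-.126,.265])
```

```text
t 10.9 shift [ 1.959 -0.185  0.004] tool y -21.57 turn z -0.0474
t 10.9 shift [ 0.98  -0.09   0.005] tool y -21.57 turn z None
```

>>> send_rows(moves="0 0 -0.005 0.1 -0.01 0 -0.2;0 0 -0.012 0.25 -0.02 0 -0.2;0 0 -0.02 0.43 -0.04 0 -0.2;0 0 -0.03 0.6 -0.055 0 -0.2;0 0 -0.037 0.75 -0.07 0 -0.2;0 0 -0.043 0.87 -0.08 0 -0.2;0 0 -0.047 0.95 -0.09 0 -0.2;0 0 -0.047 0.98 -0.09 0 -0.2;0 0 -0.047 0.98 -0.09 0 -0.2")

```text
time: 12.02
eef_pos: [0.4989, -0.1258, 0.2649]
tcp_rot: [0.735, 0.678, -0.0, -0.0]
contact_force: [0.3, -0.3, -2.8]
opening: 0.674
finger_force: 48.7
```

Run:
```python
from h import *
go([.5535,.0632,.265],-4.5)
```

```text
t 12.03 shift [ 0.964  0.196 -0.001] tool y -4.63 turn z -0.0004
```

>>> send_rows(moves="0 0 0 0.1 0.02 0 -0.2;0 0 0 0.25 0.05 0 -0.2;0 0 0 0.43 0.09 0 -0.2;0 0 0 0.6 0.12 0 -0.2;0 0 0 0.75 0.15 0 -0.2;0 0 0 0.87 0.18 0 -0.2;0 0 0 0.94 0.195 0 -0.2;0 0 0 0.964 0.196 0 -0.2;0 0 0 0.964 0.196 0 -0.2;0 0 0 0.964 0.196 0 -0.2")

```text
time: 13.28
eef_pos: [0.5536, 0.0623, 0.2653]
tcp_rot: [0.736, 0.677, -0.0, 0.0]
contact_force: [-0.3, -0.5, -2.5]
opening: 0.675
finger_force: 48.8
```

>>> send_rows(moves="0 0 0 0 0 0.1 -0.2;0 0 0 0 0 0.25 -0.2;0 0 0 0 0 0.33 -0.2;0 0 0 0 0 0.35 -0.2;0 0 0 0 0 0.35 -0.2")

```text
time: 13.9
eef_pos: [0.554, 0.063, 0.1956]
tcp_rot: [0.735, 0.678, 0.0, 0.0]
contact_force: [0.5, -0.4, -2.2]
opening: 0.675
finger_force: 48.9
```

Run:
```python
from h import *
for n in('wrist','scene','top'): shot(n,n+'5')
a=cv2.imread('pics/wrist5.png')[:,120:420];b=cv2.imread('pics/scene5.png')[130:270,220:350]; c=cv2.imread('pics/top5.png')[140:230,175:295]
o=np.zeros((600,796,3),np.uint8)
A=cv2.resize(a,(430,550),interpolation=cv2.INTER_CUBIC); o[:550,:430]=A
o[:340,440:440+316]=cv2.resize(b,(316,340),interpolation=cv2.INTER_CUBIC); o[345:600,440:780]=cv2.resize(c,(340,255),interpolation=cv2.INTER_CUBIC)
cv2.imwrite('pics/v5.png',o); go([.5535,.0632,.1],-4.5)
```

```text
t 14.05 shift [ 0.    -0.007  0.483] tool y -4.65 turn z -0.0004
```

View pics/v5.png

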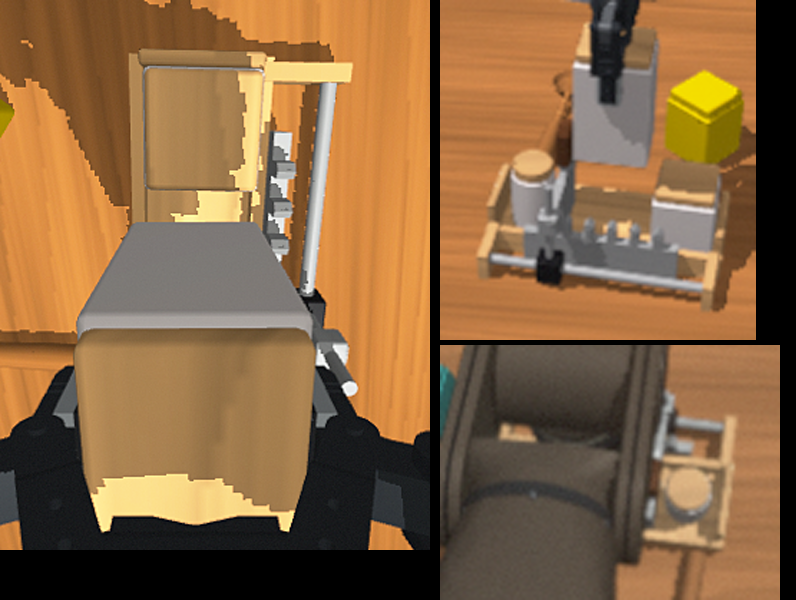

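The stop sits in the end notch with nothing disturbed. I'll measure the canister's bottom edge, crop (133,225) to (255,225), relative to the TCP.

Run:
```python
from h import *
np.set_printoptions(precision=4,suppress=True)
d=load('wrist5'); U=lambda l:[((u+.5)/(430/300)-.5+120,(v+.5)/(550/384)-.5) for u,v in l]
c,s=np.cos(np.radians(-4.5)),np.sin(np.radians(-4.5))
def rk(w,): e=w[:2]-[.5535,.0632]; return np.array([c*e[0]+s*e[1],-s*e[0]+c*e[1]])*1000
for u,z in zip(U([(133,225),(255,225),(77,326),(313,326)]),(.1135,.1135,.2215,.2215)): print('can',rk(at_z(d,u,z)))
# caddy lid/body near edge, rack wall top-left/right edges
for n,u,z in(('caddy near L',(145,187),.076),('caddy near R',(258,189),.076),('endwall L',(138,52),.05),('endwall R',(266,56),.05)): print(n,rk(at_z(d,U([u])[0],z)))
print('tcp',rk(ctrl.get_state()['eef_pos']))
```

```text
can [-28.7712  34.3686]
can [26.8527 34.2789]
can [-28.887   33.8311]
can [27.349  33.7148]
caddy near L [-26.5607  46.2863]
caddy near R [32.6049 45.1499]
endwall L [-30.3426 113.1532]
endwall R [ 37.2872 111.1531]
tcp [ 1.0812 -0.0845]
```

>>> send_rows(moves="0 0 0.002 0.015 0.012 0 -0.2;0 0 0.002 0.015 0.012 0.1 -0.2;0 0 0.002 0.015 0.012 0.2 -0.2;0 0 0.002 0.015 0.012 0.3 -0.2;0 0 0.002 0.015 0.012 0.38 -0.2;0 0 0.002 0.015 0.012 0.42 -0.2;0 0 0.002 0.015 0.012 0.46 -0.2;0 0 0.002 0.015 0.012 0.46 -0.2")

```text
time: 15.05
eef_pos: [0.5562, 0.0659, 0.1029]
tcp_rot: [0.739, 0.673, -0.0, -0.0]
contact_force: [0.5, 0.2, -2.8]
opening: 0.675
finger_force: 48.9
```

Run:
```python
from h import *
go([.5535,.0632,.09])
for n in('wrist','scene'): shot(n,n+'6')
a=cv2.imread('pics/wrist6.png')[:,120:420];b=cv2.imread('pics/scene6.png')[170:270,220:350]
o=np.zeros((600,796,3),np.uint8)
o[:550,:430]=cv2.resize(a,(430,550),interpolation=cv2.INTER_CUBIC)
o[:270,440:440+351]=cv2.resize(b,(351,270),interpolation=cv2.INTER_CUBIC)
cv2.imwrite('pics/v6.png',o)
```

```text
t 15.05 shift [-0.015 -0.012  0.065] tool y -5.37 turn z None
```

View pics/v6.png

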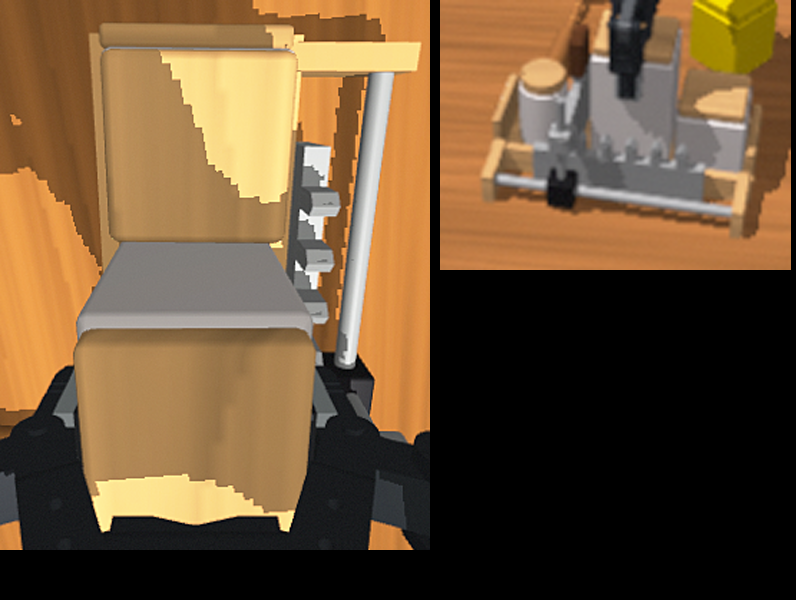

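The canister bottom is already below the wall tops with no contact force. I'll finish lowering it gently.

>>> send_rows(moves="0 0 0 0 0 0.02 -0.2;0 0 0 0 0 0.04 -0.2;0 0 0 0 0 0.05 -0.2;0 0 0 0 0 0.058 -0.2;0 0 0 0 0 0.058 -0.2")

```text
time: 15.78
eef_pos: [0.5563, 0.0659, 0.0916]
tcp_rot: [0.739, 0.673, -0.0, -0.0]
contact_force: [0.1, 1.0, -2.4]
opening: 0.674
finger_force: 48.9
```

>>> send_rows(moves="0 0 0 0 0 0.005 -0.2;0 0 0 0 0 0.01 -0.2;0 0 0 0 0 0.01 -0.2")

```text
time: 16.15
eef_pos: [0.5566, 0.0659, 0.0901]
tcp_rot: [0.739, 0.673, 0.0, 0.0]
contact_force: [-1.4, 0.6, 0.2]
opening: 0.676
finger_force: 49.1
```

>>> send_rows(moves="0 0 0 0 0 0.004 -0.2;0 0 0 0 0 0.004 -0.2;0 0 0 0 0 0.004 0.38;0 0 0 0 0 0.004 0.45;0 0 0 0 0 0.004 0.55;0 0 0 0 0 0.004 0.65;0 0 0 0 0 0.004 0.65", newtons=20)

```text
time: 17.02
eef_pos: [0.5564, 0.0659, 0.0889]
tcp_rot: [0.739, 0.673, 0.0, 0.0]
contact_force: [-0.5, 0.2, -0.1]
opening: 0.824
finger_force: 0.0
```

>>> send_rows(moves="0 0 0 0 0 -0.05 0.65;0 0 0 0 0 -0.15 0.65;0 0 0 0 0 -0.3 0.65;0 0 0 0 0 -0.5 0.65;0 0 0 0 0 -0.75 0.65;0 0 0 0 0 -0.98 0.65;0 0 0 0 0 -0.98 0.65")

```text
time: 17.9
eef_pos: [0.5587, 0.0658, 0.2916]
tcp_rot: [0.739, 0.673, 0.004, 0.004]
contact_force: [-1.0, 0.4, 0.7]
opening: 0.825
finger_force: 0.0
```

Run:
```python
from h import *
for n in('wrist','scene'): shot(n,n+'7')
a=cv2.imread('pics/wrist7.png')[:,120:420];b=cv2.imread('pics/scene7.png')[150:270,220:350]
o=np.zeros((600,796,3),np.uint8)
o[:550,:430]=cv2.resize(a,(430,550),interpolation=cv2.INTER_CUBIC)
o[:324,440:440+351]=cv2.resize(b,(351,324),interpolation=cv2.INTER_CUBIC)
cv2.imwrite('pics/v7.png',o); s=ctrl.get_state(); print(s['eef_pos'],s['contact_force'])
```

```text
[0.55635284 0.06590476 0.28568903] [ 0.04043514 -0.15273908 -1.60938103]
```

View pics/v7.png

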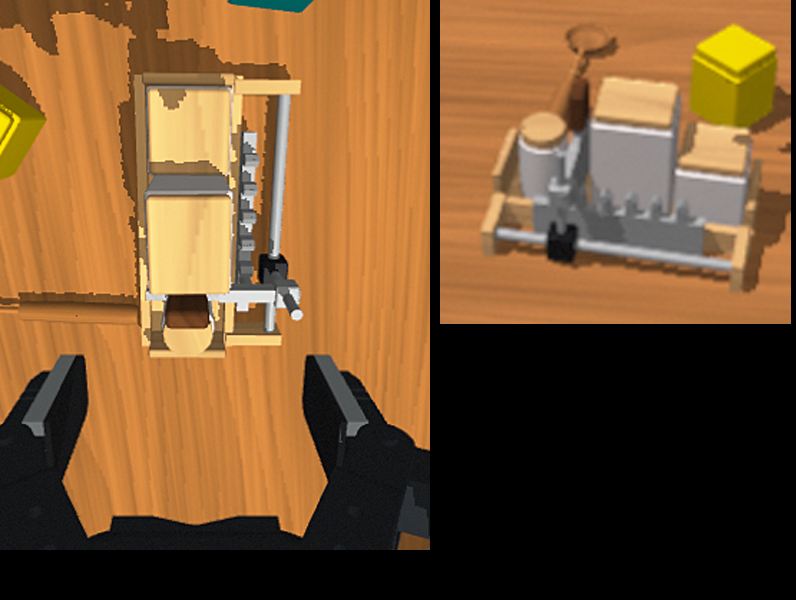

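The final views show the canister upright on the rack floor between the caddy and the stop. The stop is down in the end notch, everything else is undisturbed and the gripper is clear, so I'm handing in.

```bash
python3 -c "
from plant import ctrl
print(ctrl.sign_off())"
```

```text
the job is handed in; nothing more can be done
None
```

I moved the stop to the end notch away from the caddy, stood the canister upright between the caddy and the stop, and handed the job in at about 18 s; the hand-in returned no verdict, but the last pictures show everything in place.

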